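# Find the sound contact finger by feel and fit its top plate

### The job

Two of the three contact fingers on the bench have gone soft. Press their free tips down to the stop to feel which one is sound (clearly the stiffest), making sure that this one itself has been pressed onto its stop, then take the blue top plate from the sloping stand and lower it level, without dropping it, over the two guide pins of that unit until it lies fully home; let go and leave the gearmotor, terminal block and relay where they are.

Things in the scene. Friction and masses are not known exactly. Their poses are not given: they have to be found in the camera images.
- unit_a: Contact-finger unit fixed to the bench, one of three alike: black base 172 x 64 x 12 mm; at x = -65 and +65 mm, y = 0, a red post 18 mm across whose flat top (shoulder) is 40 mm above the bench, and out of it a steel guide pin 10 mm thick, tapered tip 59 mm above the bench. Between the posts a brass leaf. Origin: centre of the underside; x along the leaf towards its clamp, z up.
- leaf_a (a joint): Bend of unit_a's leaf, sprung: 0 rad free and level, 0.16 rad on its rigid stop, growing as the tip is pressed. Force at the press point grows evenly with the bend. In one of the three units, any of them, the leaf is sound: about 10 N to reach the stop; in the other two it is soft: 3 to 4 N. They look alike.
- tip_a (a point): Press point on the top face of unit_a's leaf (brass, 18 mm wide, 60 mm long, clamped at the unit's x = +26 mm, pointing to its -x): a copper disc 12 mm across, 8 mm from the free end, 52 mm from the bend line, at the unit's x = -26 mm, 33 mm above the bench when free. It goes down 8.3 mm to the white stop under it.
- unit_b: Contact-finger unit fixed to the bench, one of three alike: black base 172 x 64 x 12 mm; at x = -65 and +65 mm, y = 0, a red post 18 mm across whose flat top (shoulder) is 40 mm above the bench, and out of it a steel guide pin 10 mm thick, tapered tip 59 mm above the bench. Between the posts a brass leaf. Origin: centre of the underside; x along the leaf towards its clamp, z up.
- leaf_b (a joint): Bend of unit_b's leaf, sprung: 0 rad free and level, 0.16 rad on its rigid stop, growing as the tip is pressed. Force at the press point grows evenly with the bend. In one of the three units, any of them, the leaf is sound: about 10 N to reach the stop; in the other two it is soft: 3 to 4 N. They look alike.
- tip_b (a point): Press point on the top face of unit_b's leaf (brass, 18 mm wide, 60 mm long, clamped at the unit's x = +26 mm, pointing to its -x): a copper disc 12 mm across, 8 mm from the free end, 52 mm from the bend line, at the unit's x = -26 mm, 33 mm above the bench when free. It goes down 8.3 mm to the white stop under it.
- unit_c: Contact-finger unit fixed to the bench, one of three alike: black base 172 x 64 x 12 mm; at x = -65 and +65 mm, y = 0, a red post 18 mm across whose flat top (shoulder) is 40 mm above the bench, and out of it a steel guide pin 10 mm thick, tapered tip 59 mm above the bench. Between the posts a brass leaf. Origin: centre of the underside; x along the leaf towards its clamp, z up.
- leaf_c (a joint): Bend of unit_c's leaf, sprung: 0 rad free and level, 0.16 rad on its rigid stop, growing as the tip is pressed. Force at the press point grows evenly with the bend. In one of the three units, any of them, the leaf is sound: about 10 N to reach the stop; in the other two it is soft: 3 to 4 N. They look alike.
- tip_c (a point): Press point on the top face of unit_c's leaf (brass, 18 mm wide, 60 mm long, clamped at the unit's x = +26 mm, pointing to its -x): a copper disc 12 mm across, 8 mm from the free end, 52 mm from the bend line, at the unit's x = -26 mm, 33 mm above the bench when free. It goes down 8.3 mm to the white stop under it.
- top_plate: Loose blue plate 160 x 60 x 8 mm, 0.38 to 0.55 kg; 12 mm holes at x = -65 and +65 mm, y = 0; a yellow grip block in the middle (see grip). Origin: centre of the underside; x along it, z out of the grip side. Either way round fits. Starts leaning 35 degrees on the stand, grip up and towards the robot. Home: underside on both shoulders, 40 mm above the bench.
- grip (a point): Middle of the top plate's yellow grip block where it is held, 30 mm above the plate's underside; axes as the plate's. The block is 40 mm along x, 14 mm wide along y, and rises from the plate to 44 mm above its underside. Below it, under the plate's middle, a brass spring contact pin 8 mm thick hangs 12 mm out of the underside; once the plate is home it pushes on the leaf with about 2 N.
- stand: Aluminium stand fixed to the bench, its two rails 182 x 26 mm, 28 mm apart, sloping up 35 degrees towards its own +x, with a blue lip 6 mm high along the low edge that keeps the plate from sliding down. Origin: on the bench under the rails' middle, where their upper faces are 66 mm high. Highest edge 118 mm.
- gearmotor: Bystander: loose steel gearmotor, 92 mm long over its shaft, 36 mm wide and high. Origin on the bench under it.
- terminal: Bystander: loose green terminal block 24 x 60 x 32 mm. Origin on the bench under its middle.
- relay: Bystander: loose orange relay on a black socket, 34 x 30 x 46 mm. Origin on the bench under its middle.
Mind the look-alikes: they are no part of the job. Leave any green, pink or turquoise look-alike of the top_plate alone.

How it is judged:
On the way, in this order (a step that is already met when the one before it is completed fails the run):
1. the sound finger is on its way down under the fingers (over 5 N before its stop, which no soft one gives) (((value of joint leaf_a between 0.085 and 0.15 rad and contact force between the fingers and unit_a above 5 N and distance of top_plate from where it was at the start of the episode below 0.02 m) or (value of joint leaf_b between 0.085 and 0.15 rad and contact force between the fingers and unit_b above 5 N and distance of top_plate from where it was at the start of the episode below 0.02 m) or (value of joint leaf_c between 0.085 and 0.15 rad and contact force between the fingers and unit_c above 5 N and distance of top_plate from where it was at the start of the episode below 0.02 m))), for 0.01 s.
2. it is pressed down onto its stop (bend over 0.15 rad), the plate still on its stand (((value of joint leaf_a above 0.15 rad and contact force between the fingers and unit_a above 5 N and distance of top_plate from where it was at the start of the episode below 0.02 m) or (value of joint leaf_b above 0.15 rad and contact force between the fingers and unit_b above 5 N and distance of top_plate from where it was at the start of the episode below 0.02 m) or (value of joint leaf_c above 0.15 rad and contact force between the fingers and unit_c above 5 N and distance of top_plate from where it was at the start of the episode below 0.02 m))), for 0.05 s.
3. the plate, still held by the fingers, is level over a unit's pins, its underside within 12 mm of the shoulders (((horizontal distance between top_plate and unit_a below 0.005 m and angle between the x axis of top_plate and the x axis of unit_a, either way round below 0.05 rad and angle between top_plate's own z axis and vertical below 0.08 rad and z of top_plate in the frame of unit_a below 0.052 m and contact force between the fingers and top_plate above 0.5 N) or (horizontal distance between top_plate and unit_b below 0.005 m and angle between the x axis of top_plate and the x axis of unit_b, either way round below 0.05 rad and angle between top_plate's own z axis and vertical below 0.08 rad and z of top_plate in the frame of unit_b below 0.052 m and contact force between the fingers and top_plate above 0.5 N) or (horizontal distance between top_plate and unit_c below 0.005 m and angle between the x axis of top_plate and the x axis of unit_c, either way round below 0.05 rad and angle between top_plate's own z axis and vertical below 0.08 rad and z of top_plate in the frame of unit_c below 0.052 m and contact force between the fingers and top_plate above 0.5 N))), for 0.1 s.
At the end, for the whole second after the job is handed in: The plate lies released, at rest and level (within 2 degrees) on both shoulders of the sound finger's unit: underside at most 2.5 mm above them, centred within 4 mm, in line within 2.3 degrees. Under the plate's spring pin a sound finger bends less than 0.027 rad, a soft one more (((horizontal distance between top_plate and unit_a below 0.004 m and angle between the x axis of top_plate and the x axis of unit_a, either way round below 0.04 rad and angle between top_plate's own z axis and vertical below 0.035 rad and z of top_plate in the frame of unit_a between 0.037 and 0.0425 m and value of joint leaf_a between 0.003 and 0.027 rad and linear speed of top_plate below 0.02 m/s) or (horizontal distance between top_plate and unit_b below 0.004 m and angle between the x axis of top_plate and the x axis of unit_b, either way round below 0.04 rad and angle between top_plate's own z axis and vertical below 0.035 rad and z of top_plate in the frame of unit_b between 0.037 and 0.0425 m and value of joint leaf_b between 0.003 and 0.027 rad and linear speed of top_plate below 0.02 m/s) or (horizontal distance between top_plate and unit_c below 0.004 m and angle between the x axis of top_plate and the x axis of unit_c, either way round below 0.04 rad and angle between top_plate's own z axis and vertical below 0.035 rad and z of top_plate in the frame of unit_c between 0.037 and 0.0425 m and value of joint leaf_c between 0.003 and 0.027 rad and linear speed of top_plate below 0.02 m/s))); the robot touches nothing.
It fails at once if a bystander is moved by more than 25 mm (distance of any of gearmotor, terminal, relay from where it was at the start of the episode above 0.025 m).
It also fails if it takes over 64 s, if anything falls off the work surface, if the arm or the gripper's body presses on something with over 40 N, if the wrist force passes 120 N, or if a joint passes its speed limit or range.

### The arm

A 6-joint arm with a two-finger parallel gripper is mounted at the origin on the work surface. World frame = base frame: x ahead of the robot, y to its left, z up, the work surface at z = 0. Lengths are in m, angles in rad, forces in N, time in s.
With the tool pointing down it reaches from about 0.3 to 0.775 m from the base axis. Payload 14.6 kg.
Tool frame: the origin (TCP) lies midway between the tips of the shut fingers; the grasp point (between the pads) lies 19 mm behind it (ctrl.hold_point_z is the distance from the TCP to the grasp point, in m); z points along the fingers, x is the direction in which the jaws open and shut, and the axes are right-handed (so a half turn about z gives the same grasp; the last joint's range is limited). The gripper opens to 94 mm and grips with 3 to 60 N. Pads are 16 mm wide; open, the fingers measure 119 mm over their backs; the gripper's body (75 mm by 177 mm) begins 78 mm behind the grasp point.
Start: joints at [-1.28, 0.3, 1.521, -0, 1.321, -0.067], TCP at [0.193, -0.515, 0.205] pointing down, gripper open.
Joint ranges: [-3.03, 3.03], [-0.79, 2.21], [0.23, 2.52], [-1.04, 4.18], [0, 3.07], [-2.55, 2.55]. Speed limits (rad/s): [2.22, 2.22, 2.57, 3.14, 3.14, 3.14].

### API

Orientations are given as [roll, pitch, yaw] about the fixed x, y, z axes, in that order (R = Rz(yaw) Ry(pitch) Rx(roll)).
In Python, from station import ctrl, viewer, ticket, nets gives the robot as it stands.
- The arm moves only by the tool carry_out, never from a script. Its argument "commands" is one flat list of numbers, 7 for each row, row after row: the closure, from -1 (fully open) to 1 (shut), so that 0 is half open, then the shift along the world's x, y, z in cm, then the turn, a rotation vector about the world's x, y, z in rad. In form: [gripper, tx, ty, tz, ax, ay, az, gripper, tx, ty, tz, ax, ay, az, ...]. A call has 1 to 12 rows; each row is the pose to reach, as a shift and turn from the pose measured when the call began; what a row does not reach only later rows make up. A row lasts 1/12 s, in which the tool goes at most 41.7 mm and 7.16 degrees, less where a joint would pass 70% of its speed; a pose out of reach is approached as far as the arm can. A call with a gripper value outside its range is refused whole. The fingers move at their own pace and stop on an object; "force" is the grip in N (left out, the last holds). Time passes only in rows, so rows that repeat a pose let the fingers close. It gives the time, the measured TCP pose, the force and the opening at its end, in the units of the state.
- ctrl.get_obs(): the state, without advancing time (a new reading comes with each control period).
- viewer.camera(name): name is "scene" or "top" or "wrist"; returns (picture, depth): 400x640x3 uint8, blue, green, red; 400x640 float32, m along the optical axis (not along the pixel's ray), 0 where there is no reading.
- viewer.camera_info(name): a dict with "fx", "fy", "cx", "cy" (pixels), "D" ([k1, k2, p1, p2, k3] as OpenCV has them; the pictures are not rectified), "R" (3x3) and "t" (3): a world point X has camera coordinates R X + t. Camera axes: x right, y down, z forward; pixel columns grow to the right and rows downward; lengths in m; the calibration is good to about 2 mm. A picture is of the moment at which its call begins: read the wrist's pose just before it. camera_info takes no time and is no camera call; for the wrist camera it gives the pose at the moment of the call.
- ticket.hand_in(): hands the job in, once; it reports no verdict.
Trained networks look in the newest picture that a camera, given by its name, has taken for a name from the list of things; names that differ only in an ending like _2 or _b are one class to them, and where a whole thing is asked for, a point or a joint stands for the part that bears it (a point fixed in the world has none). Each returns a list of dicts, best first, with "confidence" (0 to 1); they miss things now and then, are a little off and sometimes report something else, mostly with a low value. They report only what shows in the picture. A call takes as long as a camera call. They do not tell look-alikes from the thing itself.
- nets.silhouettes(camera, thing): "region" (400x640 bool, what is visible of it) and "extent" ([left, top, right, bottom] in pixels, round what is visible of it).
The state is a dict: "time_s": time; "qpos": joint angles; "joint_vel": joint speeds; "tau": joint torques, N m; "ee_pos": TCP position; "eef_rot": TCP orientation; "force": force on the tool from outside, world axes, zero at the start; "moment": the same for the moment, N m; "grip_width": finger opening in m.
Only numpy, scipy, OpenCV 4.12 (cv2) and the standard library are available. Lean on these libraries where they do the work, as an engineer would, in place of code of your own. Each camera call takes 0.05 s, during which the arm holds its last target. There are 200 camera calls.

## Working session

There is one attempt and no reset: what is moved stays moved. The work goes in short steps, Python scripts to look and compute and a tool call to move; the robot and the scene stay as the last step left them, time stands still between calls to the robot, and variables do not carry over. Pictures are saved under pics/ and viewed, about 8 in all and at most 12, crops included, and the job is handed in when it is done.

Besides the shell and the picture viewer there is one more tool, called after "Emit:" in YAML: its name, and indented under it one key for each argument. carry_out: Moves the arm, as the interface text tells. Its arguments: {"type":"object","properties":{"commands":{"type":"array","items":{"type":"number"}},"force":{"type":"number"}},"required":["commands"]}

```bash
ls; mkdir -p pics; cat > h.py <<'E'
import numpy as np, cv2
from station import ctrl, viewer, ticket, nets
def cloud(name):
    ci=viewer.camera_info(name); img,d=viewer.camera(name)
    K=np.array([[ci['fx'],0,ci['cx']],[0,ci['fy'],ci['cy']],[0,0,1.]])
    v,u=np.mgrid[:400,:640]
    n=cv2.undistortPoints(np.stack([u,v],-1).reshape(-1,1,2).astype(float),K,np.array(ci['D'],float)).reshape(400,640,2)
    pc=np.dstack([n*d[...,None],d])
    X=(pc-np.array(ci['t']))@np.array(ci['R'])
    X[d<=0]=np.nan
    return img,d,X
E
python3 - <<'E'
from h import *
o=ctrl.get_obs(); print({k:np.round(v,3) for k,v in o.items()})
for n in ['top','scene']:
    img,d,X=cloud(n); cv2.imwrite(f'pics/{n}1.png',img); np.savez(f'{n}1.npz',img=img,d=d,X=X)
    ci=viewer.camera_info(n); print(n,-np.array(ci['R']).T@ci['t'])
    for t in ['unit_a','tip_a','top_plate','grip','stand','gearmotor','terminal','relay']:
        for r in nets.silhouettes(n,t):
            m=r['region']&np.isfinite(X[...,0])
            print(n,t,round(r['confidence'],2),np.round(r['extent']),np.round(np.median(X[m],0),3) if m.any() else None)
E
```

```text
pics
{'time_s': np.float64(0.0), 'qpos': array([-1.28 ,  0.3  ,  1.522, -0.   ,  1.321, -0.067]), 'joint_vel': array([ 0.   , -0.   , -0.002, -0.   ,  0.   , -0.001]), 'tau': array([-4.0000e-03, -5.3182e+01, -3.5274e+01,  7.1000e-02,  2.5000e-02,
       -0.0000e+00]), 'ee_pos': array([ 0.193, -0.515,  0.205]), 'eef_rot': array([-3.142e+00,  1.000e-03, -1.213e+00]), 'force': array([-0.153,  0.228, -0.271]), 'moment': array([-0.017,  0.011,  0.035]), 'grip_width': np.float64(0.094)}
top [ 0.41802159 -0.16356911  1.42987018]
top unit_a 0.85 [290. 185. 315. 241.] [ 0.512 -0.098  0.013]
top unit_a 0.76 [218. 163. 241. 224.] [0.563 0.116 0.014]
top unit_a 0.56 [160. 184. 187. 240.] [0.511 0.298 0.013]
top tip_a 0.72 [356. 182. 384. 232.] [ 0.517 -0.306  0.084]
top tip_a 0.58 [227. 189. 236. 206.] [0.561 0.118 0.032]
top tip_a 0.54 [167. 204. 174. 223.] [0.507 0.304 0.033]
top tip_a 0.53 [298. 199. 305. 220.] [ 0.51  -0.097  0.033]
top tip_a 0.34 [255. 123. 275. 138.] [0.761 0.016 0.026]
top top_plate 0.98 [357. 182. 385. 232.] [ 0.516 -0.306  0.082]
top top_plate 0.92 [397. 204. 455. 239.]
[... 1391 characters left out ...]
 [ 0.408 -0.672  0.021]
scene top_plate 0.66 [278. 160. 300. 174.] [ 0.469 -0.495  0.021]
scene grip 0.94 [284. 170. 319. 190.] [ 0.514 -0.299  0.087]
scene grip 0.67 [412. 225. 473. 256.] [0.348 0.149 0.019]
scene grip 0.64 [339. 167. 373. 192.] [ 0.318 -0.251  0.021]
scene grip 0.52 [263. 134. 292. 154.] [ 0.408 -0.671  0.021]
scene grip 0.5 [278. 158. 292. 171.] [ 0.472 -0.497  0.021]
scene stand 0.72 [276. 166. 330. 207.] [ 0.553 -0.301  0.011]
scene gearmotor 0.87 [322. 313. 349. 353.] [0.792 0.21  0.032]
scene terminal 0.5 [289. 266. 302. 292.] [0.773 0.027 0.024]
scene terminal 0.25 [238. 219. 251. 235.] [ 0.779 -0.25   0.028]
scene relay 0.42 [443. 289. 462. 308.] [0.504 0.305 0.032]
```

```bash
python3 - <<'E'
import cv2,numpy as np
i=cv2.imread('pics/top1.png'); c=i[105:300,140:530]; cv2.imwrite('pics/top1c.png',cv2.resize(c,None,fx=2,fy=2,interpolation=cv2.INTER_CUBIC))
D=np.load('top1.npz');X=D['X'];hsv=cv2.cvtColor(D['img'],cv2.COLOR_BGR2HSV).astype(int)
z=X[...,2]; red=((hsv[...,0]<6)|(hsv[...,0]>174))&(hsv[...,1]>140)&(z>0.03)
n,l,s,c=cv2.connectedComponentsWithStats(red.astype(np.uint8))
for k in range(1,n):
  if s[k,4]>3: print(s[k],np.round(X[l==k].mean(0),4))
E
```

```text
[225 170   7   6  18] [0.6282 0.1244 0.0398]
[295 186   6   6  20] [ 0.5768 -0.09    0.0397]
[166 188   6   6  18] [0.576  0.307  0.0389]
[174 194   1   5   5] [0.5601 0.2928 0.0324]
[  46  213   15  116 1530] [0.341  0.6382 0.0593]
[230 212   6   6  17] [0.5003 0.1096 0.0406]
[  5 216   7 117 642] [0.3308 0.7569 0.0705]
[300 228   6   5  15] [ 0.449  -0.1043  0.0396]
[170 230   6   6  19] [0.4476 0.2931 0.0396]
```

View pics/top1c.png

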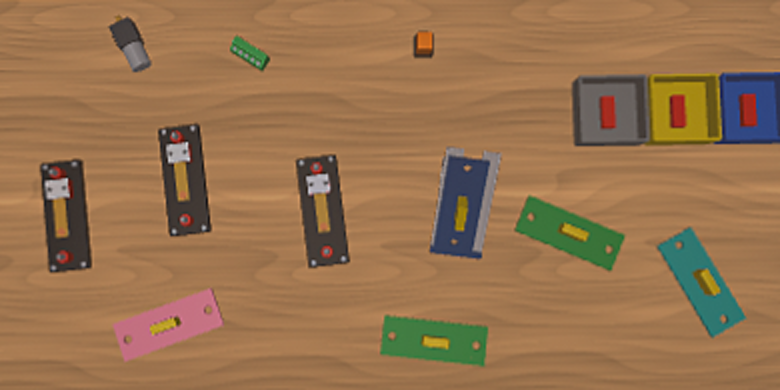

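```bash
python3 - <<'E'
from h import *
for n in ['top','scene']:
    D=np.load(n+'1.npz');X=D['X'];hsv=cv2.cvtColor(D['img'],cv2.COLOR_BGR2HSV).astype(int)
    m=(hsv[...,0]>105)&(hsv[...,0]<130)&(hsv[...,1]>80)&(abs(X[...,1]+0.306)<.09)&(abs(X[...,0]-.51)<.12)&(X[...,2]>.04)
    P=X[m]; c=P.mean(0); u,s,vt=np.linalg.svd(P-c); print(n,len(P),c,s/np.sqrt(len(P)),'\n',np.round(vt,3))
ci=viewer.camera_info('wrist'); o=ctrl.get_obs()
from scipy.spatial.transform import Rotation as R
T=R.from_euler('xyz',o['eef_rot']).as_matrix()
C=-np.array(ci['R']).T@ci['t']; print('cam in tool',T.T@(C-o['ee_pos']),'\n',np.round(np.array(ci['R'])@T,3),ci['fx'],ci['fy'],ci['cx'],ci['cy'])
E
```

```text
top 648 [ 0.52579459 -0.30937405  0.08211267] [0.04017908 0.01816889 0.00252696] 
 [[-0.809  0.14  -0.571]
 [ 0.163  0.987  0.011]
 [-0.565  0.084  0.821]]
scene 179 [ 0.53344351 -0.29501584  0.08503534] [0.04329916 0.01494981 0.00231155] 
 [[-0.796  0.21  -0.568]
 [-0.244 -0.97  -0.017]
 [-0.554  0.125  0.823]]
cam in tool [-1.51432413e-04 -8.06341921e-02 -1.79308251e-01] 
 [[ 1.    -0.001 -0.   ]
 [ 0.     0.961 -0.276]
 [ 0.001  0.276  0.961]] 280.16207175534333 280.16207175534333 312.46495729100303 195.64952043908173
```

Emit:
carry_out:
  commands: [1,30.7,51.5,3,0,0,-0.25,1,30.7,51.5,3,0,0,-0.25,1,30.7,51.5,3,0,0,-0.25,1,30.7,51.5,3,0,0,-0.25,1,30.7,51.5,3,0,0,-0.25,1,30.7,51.5,3,0,0,-0.25,1,30.7,51.5,3,0,0,-0.25,1,30.7,51.5,3,0,0,-0.25,1,30.7,51.5,3,0,0,-0.25,1,30.7,51.5,3,0,0,-0.25,1,30.7,51.5,3,0,0,-0.25,1,30.7,51.5,3,0,0,-0.25]
  force: 30

```text
time_s: 1.9
ee_pos: [0.4482, -0.0854, 0.2308]
eef_rot: [-3.141, -0.0, -1.463]
force: [0.5, -1.0, -1.0]
grip_width: 0.0175
```

Emit:
carry_out:
  commands: [1,5,10.5,0,0,0,0,1,5,10.5,0,0,0,0,1,5,10.5,0,0,0,0,1,5,10.5,0,0,0,0,1,5,10.5,0,0,0,0,1,5,10.5,0,0,0,0]

```text
time_s: 2.4
ee_pos: [0.498, 0.0192, 0.2307]
eef_rot: [-3.141, -0.0, -1.463]
force: [0.2, -0.2, -0.4]
grip_width: 0.0002
```

```bash
cat >> h.py <<'E'
def posts(X,img):
    hsv=cv2.cvtColor(img,cv2.COLOR_BGR2HSV).astype(int); z=X[...,2]
    red=((hsv[...,0]<8)|(hsv[...,0]>172))&(hsv[...,1]>120)&(abs(z-.04)<.008)
    red=cv2.morphologyEx(red.astype(np.uint8),cv2.MORPH_CLOSE,np.ones((3,3)))
    n,l,s,c=cv2.connectedComponentsWithStats(red); out=[]
    for k in range(1,n):
        m=(l==k)&(abs(z-.04)<.004)
        if m.sum()>15:
            P=X[m]; cc,r=cv2.minEnclosingCircle(P[:,:2].astype(np.float32))
            out.append((s[k,4],np.round(cc,4),round(r,4),np.round(P.mean(0),4)))
    return out
E
python3 - <<'E'
from h import *
img,d,X=cloud('wrist'); cv2.imwrite('pics/w1.png',img); np.savez('w1.npz',img=img,d=d,X=X)
for p in posts(X,img): print(*p)
E
```

```text
111 [0.6272 0.1256] 0.0086 [0.6268 0.1232 0.0397]
148 [0.5739 0.3094] 0.0089 [0.5744 0.3071 0.0393]
90 [ 0.576  -0.0898] 0.0089 [ 0.577  -0.0875  0.0399]
91 [0.4993 0.1112] 0.0089 [0.5012 0.1096 0.0396]
114 [0.446  0.2964] 0.0095 [0.4468 0.2937 0.0391]
87 [ 0.4475 -0.1056] 0.009 [ 0.4496 -0.1035  0.0396]
```

View pics/w1.png

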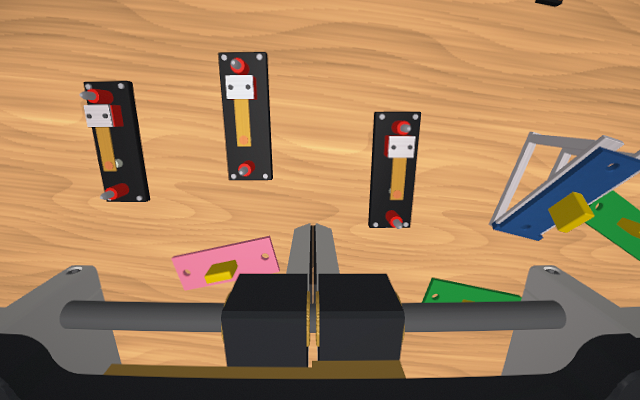

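Emit:
carry_out:
  commands: [1,3.9,9.6,-18.5,0,0,0.03,1,3.9,9.6,-18.5,0,0,0.03,1,3.9,9.6,-18.5,0,0,0.03,1,3.9,9.6,-18.5,0,0,0.03,1,3.9,9.6,-18.5,0,0,0.03,1,3.9,9.6,-18.5,0,0,0.03,1,3.9,9.6,-18.5,0,0,0.03,1,3.9,9.6,-18.5,0,0,0.03]

```text
time_s: 3.12
ee_pos: [0.5375, 0.1136, 0.0473]
eef_rot: [-3.14, -0.001, -1.435]
force: [0.9, 0.4, 0.0]
grip_width: 0.0006
```

```bash
python3 - <<'E'
from h import *
o=ctrl.get_obs();print(o['ee_pos'],o['eef_rot'],o['force'])
img,d,X=cloud('wrist'); cv2.imwrite('pics/w2.png',img)
for p in posts(X,img): print(*p)
E
```

```text
[0.53747472 0.11357238 0.04727578] [-3.13955852e+00 -5.77750858e-04 -1.43484182e+00] [0.85270281 0.43916051 0.04191402]
384 [0.6279 0.1261] 0.0089 [0.6276 0.1261 0.04  ]
511 [0.5743 0.3099] 0.0095 [0.5752 0.3072 0.0393]
432 [ 0.5767 -0.0897] 0.0098 [ 0.5769 -0.0863  0.0393]
```

View pics/w2.png

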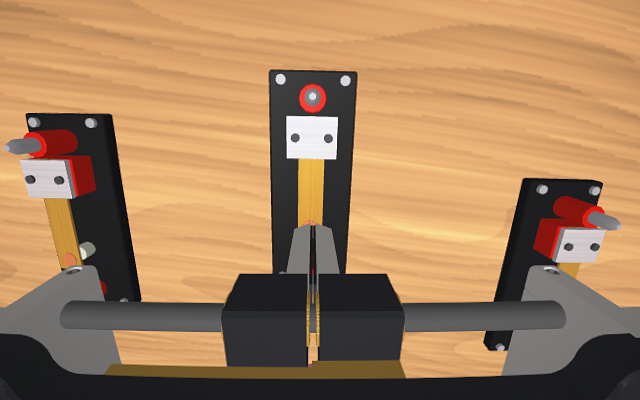

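Emit:
carry_out:
  commands: [1,0,0.1,-1.3,0,0,0,1,0,0.1,-1.4,0,0,0,1,0,0.1,-1.6,0,0,0,1,0,0.1,-1.8,0,0,0,1,0,0.1,-2.0,0,0,0,1,0,0.1,-2.1,0,0,0,1,0,0.1,-2.1,0,0,0]

```text
time_s: 3.75
ee_pos: [0.5383, 0.1143, 0.0277]
eef_rot: [-3.137, -0.001, -1.435]
force: [-2.2, -2.7, 9.0]
grip_width: 0.0007
```

Emit:
carry_out:
  commands: [1,0,0,0,0,0,0,1,0,0,-0.05,0,0,0,1,0,0,-0.1,0,0,0]

```text
time_s: 4.0
ee_pos: [0.5384, 0.1142, 0.0273]
eef_rot: [-3.137, -0.001, -1.435]
force: [-4.7, -1.5, 8.7]
grip_width: 0.0004
```

```bash
python3 -c "
from h import *
o=ctrl.get_obs();print(o['ee_pos'],o['force'])"
```

```text
[0.53841546 0.11417403 0.02734897] [-4.68615681 -1.5442566   8.72827873]
```

Emit:
carry_out:
  commands: [1,0,0,-0.2,0,0,0,1,0,0,-0.3,0,0,0,1,0,0,-0.4,0,0,0,1,0,0,-0.5,0,0,0,1,0,0,-0.5,0,0,0]

```text
time_s: 4.42
ee_pos: [0.5389, 0.1142, 0.0242]
eef_rot: [-3.135, -0.001, -1.435]
force: [-9.6, -2.5, 23.6]
grip_width: 0.0006
```

Emit:
carry_out:
  commands: [1,0,0,0,0,0,0,1,0,0,0,0,0,0,1,0,0,4,0,0,0,1,0,0,8,0,0,0,1,-2.5,-10,8,0,0,0,1,-5.3,-21.5,8,0,0,0,1,-5.3,-21.5,8,0,0,0,1,-5.3,-21.5,8,0,0,0,1,-5.3,-21.5,8,0,0,0,1,-5.3,-21.5,2.5,0,0,0,1,-5.3,-21.5,2.5,0,0,0,1,-5.3,-21.5,2.5,0,0,0]

```text
time_s: 5.42
ee_pos: [0.4839, -0.1014, 0.0464]
eef_rot: [-3.14, 0.001, -1.437]
force: [-0.5, 0.0, -0.2]
grip_width: 0.0005
```

Emit:
carry_out:
  commands: [1,0.2,0.1,-1.3,0,0,0,1,0.2,0.1,-1.5,0,0,0,1,0.2,0.1,-1.7,0,0,0,1,0.2,0.1,-1.9,0,0,0,1,0.2,0.1,-2.0,0,0,0,1,0.2,0.1,-2.0,0,0,0]

```text
time_s: 5.92
ee_pos: [0.4865, -0.1002, 0.0271]
eef_rot: [-3.138, 0.0, -1.437]
force: [-0.3, 2.0, 3.6]
grip_width: 0.0009
```

Emit:
carry_out:
  commands: [1,0,0,-0.1,0,0,0,1,0,0,-0.2,0,0,0,1,0,0,-0.3,0,0,0,1,0,0,-0.4,0,0,0,1,0,0,-0.4,0,0,0]

```text
time_s: 6.33
ee_pos: [0.4871, -0.1002, 0.0237]
eef_rot: [-3.137, 0.0, -1.437]
force: [-1.8, 2.3, 10.2]
grip_width: 0.0009
```

```bash
cat >> h.py <<'E'
from scipy.spatial.transform import Rotation as R
def plate(X,img,c0=(.515,-.306),th=(100,132)):
    hsv=cv2.cvtColor(img,cv2.COLOR_BGR2HSV).astype(int)
    near=np.hypot(X[...,0]-c0[0],X[...,1]-c0[1])<.12
    b=(hsv[...,0]>th[0])&(hsv[...,0]<th[1])&(hsv[...,1]>90)&near&(X[...,2]>.025)
    b=cv2.erode(b.astype(np.uint8),np.ones((3,3)))>0
    P=X[b]
    for _ in range(4):
        c=P.mean(0); n=np.linalg.svd(P-c)[2][2]; n*=np.sign(n[2]); r=(X[b]-c)@n; P=X[b][abs(r)<.003]
    return c,n,P,b
def yellow(X,img,c0=(.515,-.306)):
    hsv=cv2.cvtColor(img,cv2.COLOR_BGR2HSV).astype(int)
    return (hsv[...,0]>20)&(hsv[...,0]<35)&(hsv[...,1]>140)&(np.hypot(X[...,0]-c0[0],X[...,1]-c0[1])<.12)&(X[...,2]>.05)
def analyse(X,img,c0=(.515,-.306)):
    c,n,P,b=plate(X,img,c0)
    e=np.cross(np.cross(n,[1,0,0] if abs(n[2])>.98 else [0,0,1]),n); 
    if abs(n[2])>.98: e=np.array([1,0,0])-n*n[0]
    e*=np.sign(e[0])/np.linalg.norm(e); y=np.cross(n,e)
    q=np.c_[(P-c)@e,(P-c)@y].astype(np.float32)
    rect=cv2.minAreaRect(q)
    cen=c+rect[0][0]*e+rect[0][1]*y
    print('plane n',np.round(n,4),'e',np.round(e,4),len(P)); print('rect centre(top face)',np.round(cen,4),'size',np.round(rect[1],4),'ang',round(rect[2],2))
    Y=X[yellow(X,img,c0)]; h=(Y-c)@n; T=Y[h>.030]
    if len(T)>8:
        t=np.c_[(T-c)@e,(T-c)@y].astype(np.float32); r2=cv2.minAreaRect(t); tc=c+r2[0][0]*e+r2[0][1]*y
        print('block top: h',np.median((T-c)@n),'foot',np.round(tc,4),'size',np.round(r2[1],4),'ang',round(r2[2],2),len(T))
    return c,n,e,y,cen
def turn(Rt):
    o=ctrl.get_obs(); return (R.from_matrix(Rt)*R.from_euler('xyz',o['eef_rot']).inv()).as_rotvec()
E
python3 - <<'E'
from h import *
for f in ['top1','w1']:
    D=np.load(f+'.npz'); c,n,e,y,cen=analyse(D['X'],D['img'])
yaw=-.155; ph=np.radians(35)
n=np.array([-np.sin(ph)*np.cos(yaw),-np.sin(ph)*np.sin(yaw),np.cos(ph)]); y=np.array([-np.sin(yaw),np.cos(yaw),0]); 
Rt=np.c_[-y,np.cross(-n,-y),-n]; print('turn',turn(Rt)); print('n',n); o=ctrl.get_obs(); print(o['ee_pos'],o['eef_rot'],ctrl.hold_point_z)
E
```

```text
plane n [-0.5665  0.0894  0.8192] e [ 0.8092 -0.1277  0.5735] 374
rect centre(top face) [ 0.5126 -0.3081  0.0726] size [0.1498 0.0502] ang 0.49
block top: h 0.035981655437050536 foot [ 0.5138 -0.3069  0.0733] size [0.0408 0.0129] ang 0.7 57
plane n [-0.5668  0.085   0.8195] e [ 0.8104 -0.1216  0.5731] 3354
rect centre(top face) [ 0.5115 -0.3061  0.0733] size [0.0607 0.1587] ang 89.76
block top: h 0.03526619874745733 foot [ 0.5113 -0.3069  0.0733] size [0.0162 0.0401] ang 85.91 383
turn [-0.00642034 -0.60803142 -0.28034021]
n [-0.56670013  0.08854879  0.81915204]
[ 0.48706902 -0.10020646  0.02374015] [-3.13672743e+00  1.10908383e-04 -1.43655923e+00] 0.0188
```

Emit:
carry_out:
  commands: [1,0,0,4,0,0,0,1,0,0,8,0,0,0,0.1,-2.6,-19.8,13,0,-0.61,-0.28,0.1,-2.6,-19.8,13,0,-0.61,-0.28,0.1,-2.6,-19.8,13,0,-0.61,-0.28,0.1,-2.6,-19.8,13,0,-0.61,-0.28,0.1,-2.6,-19.8,13,0,-0.61,-0.28,0.1,-2.6,-19.8,13,0,-0.61,-0.28,0.1,-2.6,-19.8,12.3,0,-0.61,-0.28,0.1,-2.6,-19.8,12.3,0,-0.61,-0.28,0.1,-2.6,-19.8,12.3,0,-0.61,-0.28,0.1,-2.6,-19.8,12.3,0,-0.61,-0.28]

```text
time_s: 7.33
ee_pos: [0.4619, -0.2972, 0.1467]
eef_rot: [-2.53, 0.006, -1.721]
force: [1.0, 0.7, 0.1]
grip_width: 0.0424
```

```bash
python3 - <<'E'
from h import *
o=ctrl.get_obs(); T=R.from_euler('xyz',o['eef_rot']).as_matrix(); print(o['ee_pos'],o['qpos'],'\n',T.round(4))
img,d,X=cloud('wrist'); cv2.imwrite('pics/w3.png',img)
c,n,e,y,cen=analyse(X,img)
Rt=np.c_[-y,np.cross(-n,-y),-n]; print('turn',turn(Rt).round(4),'shift cm',((cen+.004*n-o['ee_pos'])*100).round(2), n)
E
```

```text
[ 0.46185432 -0.29717477  0.14665387] [-0.81796081  0.12998597  2.00421328  0.67049368  0.6167024   0.42548766] 
 [[-0.1495 -0.8091  0.5683]
 [-0.9887  0.1258 -0.081 ]
 [-0.006  -0.5741 -0.8188]]
plane n [-0.568   0.0801  0.8191] e [ 0.8111 -0.1143  0.5736] 7076
rect centre(top face) [ 0.5095 -0.3082  0.0723] size [0.158 0.058] ang 0.05
block top: h 0.03584531149812854 foot [ 0.5136 -0.3151  0.0758] size [0.0499 0.0653] ang 0.02 686
turn [-0.0056  0.0018  0.0101] shift cm [ 4.54 -1.07 -7.11] [-0.56799797  0.08006816  0.819126  ]
```

View pics/w3.png

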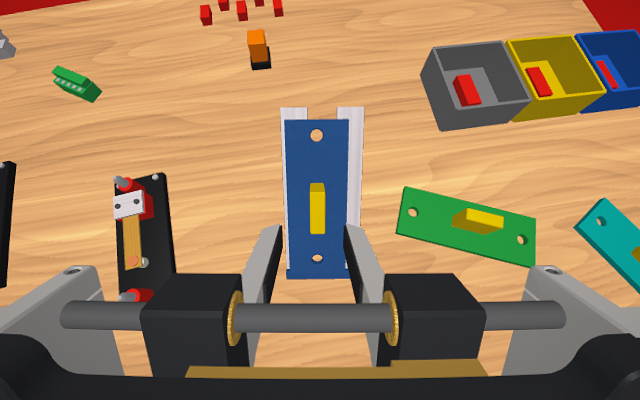

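Emit:
carry_out:
  commands: [0.1,0,-0.3,0,-0.005,0,0.01,0.1,1.6,-0.5,-2.3,-0.005,0,0.01,0.1,3.2,-0.8,-4.7,-0.005,0,0.01,0.1,4.2,-0.9,-6.2,-0.005,0,0.01,0.1,4.7,-1.0,-7.0,-0.005,0,0.01,0.1,4.7,-1.0,-7.0,-0.005,0,0.01,0.1,4.7,-1.0,-7.0,-0.005,0,0.01]
  force: 45

```text
time_s: 7.97
ee_pos: [0.509, -0.307, 0.077]
eef_rot: [-2.529, 0.001, -1.71]
force: [-1.1, 0.5, 0.4]
grip_width: 0.0425
```

Emit:
carry_out:
  commands: [1,0,0,0,0,0,0,1,0,0,0,0,0,0,1,0,0,0,0,0,0,1,0,0,0,0,0,0,1,0,0,0,0,0,0,1,0,0,0,0,0,0,1,0,0,0,0,0,0]

```text
time_s: 8.55
ee_pos: [0.5091, -0.3074, 0.0777]
eef_rot: [-2.528, 0.0, -1.71]
force: [-5.0, 0.1, 6.6]
grip_width: 0.0139
```

Emit:
carry_out:
  commands: [1,-0.8,0.1,1.2,0,0,0,1,-2.0,0.3,2.8,0,0,0,1,-3.4,0.5,5.0,0,0,0,1,-3.4,0.5,9.0,0,0,0,1,-3.4,0.5,10.0,0,0,0,1,-3.4,0.5,10.0,0,0,0]

```text
time_s: 9.05
ee_pos: [0.4757, -0.303, 0.1802]
eef_rot: [-2.525, -0.003, -1.71]
force: [-0.2, -0.5, -5.3]
grip_width: 0.0136
```

```bash
python3 - <<'E'
from h import *
o=ctrl.get_obs(); print(o['ee_pos'],o['force'],o['moment'],o['grip_width']); print(turn(R.from_euler('xyz',[np.pi,0,.113-np.pi/2]).as_matrix()),(np.array([.5635,.118,.16])-o['ee_pos'])*100)
E
```

```text
[ 0.47570382 -0.30304325  0.18022586] [-0.18574442 -0.45307685 -5.34845439] [0.10429862 0.72560897 0.00371914] 0.013646814905896247
[0.01079498 0.61842148 0.24309132] [ 8.77961765 42.10432523 -2.02258588]
```

Emit:
carry_out:
  commands: [1,0.4,2,0,0,0.08,0.03,1,1,5,0,0,0.17,0.06,1,1.6,8,0,0,0.26,0.1,1,2.2,11,0,0,0.35,0.14,1,2.9,14,0,0,0.44,0.17,1,3.5,17,0,0.01,0.53,0.21,1,4.2,20,0,0.01,0.618,0.243,1,4.8,23,0,0.01,0.618,0.243,1,5.4,26,0,0.01,0.618,0.243,1,6,29,0,0.01,0.618,0.243,1,6.7,32,0,0.01,0.618,0.243,1,7.3,35,0,0.01,0.618,0.243]

```text
time_s: 10.05
ee_pos: [0.5482, 0.0493, 0.1772]
eef_rot: [3.138, 0.002, -1.455]
force: [0.9, -0.3, -4.2]
grip_width: 0.0137
```

Emit:
carry_out:
  commands: [1,0.6,3,-0.5,0,0,0,1,1.2,5.5,-1,0,0,0,1,1.5,7,-1,0,0,0,1,1.5,7,-1,0,0,0,1,1.5,7,-1,0,0,0]

```text
time_s: 10.47
ee_pos: [0.5625, 0.1204, 0.1644]
eef_rot: [3.135, 0.003, -1.452]
force: [0.2, 0.2, -5.3]
grip_width: 0.0136
```

```bash
python3 - <<'E'
from h import *
o=ctrl.get_obs(); print(o['ee_pos'],o['eef_rot'],o['force'],o['grip_width']); 
for n in ['wrist','top','scene']:
    img,d,X=cloud(n); np.savez(n+'4.npz',img=img,d=d,X=X); cv2.imwrite(f'pics/{n}4.png',img)
    print(n)
    try: analyse(X,img,tuple(o['ee_pos'][:2]))
    except Exception as ex: print(ex)
a=cv2.imread('pics/wrist4.png'); b=cv2.imread('pics/scene4.png')[190:310,300:500]
cv2.imwrite('pics/mix4.png',np.vstack([a[:, :],cv2.resize(b,(333,200),interpolation=cv2.INTER_CUBIC).copy() if 0 else cv2.copyMakeBorder(cv2.resize(b,(333,200)),0,0,0,307,cv2.BORDER_CONSTANT)]))
E
```

```text
[0.56249451 0.12036475 0.16443828] [ 3.13459619  0.00332813 -1.45202479] [ 0.17365127  0.22311756 -5.25805842] 0.013632923621369648
wrist
plane n [ 0.0074 -0.0022  1.    ] e [ 1.      0.     -0.0074] 8721
rect centre(top face) [0.5718 0.1215 0.1596] size [0.1356 0.0585] ang 6.85
block top: h 0.03584738412065243 foot [0.5676 0.1203 0.1596] size [0.0534 0.0158] ang 7.95 1463
top
plane n [0.0098 0.0582 0.9983] e [ 1.0e+00 -6.0e-04 -9.8e-03] 169
rect centre(top face) [0.5634 0.102  0.1601] size [0.1504 0.0191] ang 5.72
scene
plane n [ 0.0051 -0.0076  1.    ] e [ 1.      0.     -0.0051] 556
rect centre(top face) [0.5668 0.1232 0.1616] size [0.1523 0.0544] ang 6.76
block top: h 0.03625440144752039 foot [0.5727 0.1219 0.1616] size [0.025  0.0138] ang 12.05 42
```

View pics/mix4.png

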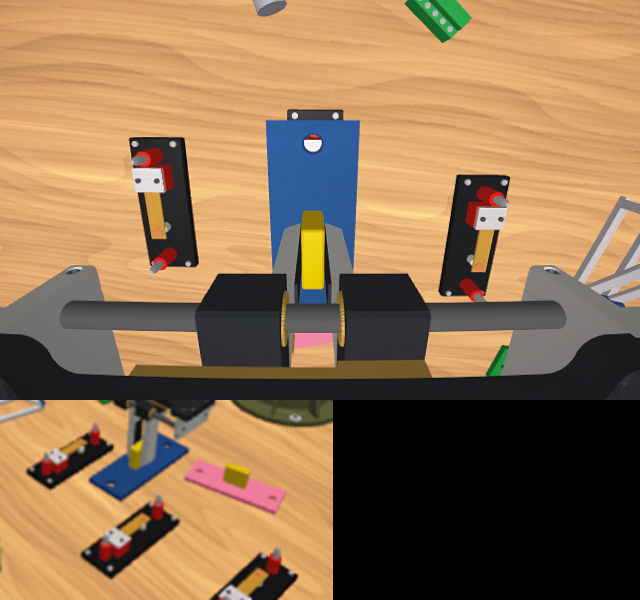

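```bash
cat >> h.py <<'E'
def hole(X,img,d,ci,c0):
    """far hole and edge line of the held plate, rays cut with its top plane"""
    c,n,P,b=plate(X,img,c0)
    m=b.copy(); m=cv2.dilate(m.astype(np.uint8),np.ones((3,3)))
    K=np.array([[ci['fx'],0,ci['cx']],[0,ci['fy'],ci['cy']],[0,0,1.]]); Rc=np.array(ci['R']); C=-Rc.T@ci['t']
    def ray(uv):
        q=cv2.undistortPoints(np.asarray(uv,float).reshape(-1,1,2),K,np.array(ci['D'],float)).reshape(-1,2)
        w=np.c_[q,np.ones(len(q))]@Rc; return C+w*((c-C)@n/(w@n))[:,None]
    cs,h=cv2.findContours(m,cv2.RETR_CCOMP,cv2.CHAIN_APPROX_NONE)
    for k,cc in enumerate(cs):
        if h[0,k,3]>=0 and cv2.contourArea(cc)>60:
            W=ray(cc); ce,r=cv2.minEnclosingCircle(W[:,:2].astype(np.float32)); ell=cv2.fitEllipse(W[:,:2].astype(np.float32)*1000)
            print('hole',np.round(ce,4),round(r,4),'ellipse mm',np.round(ell[0],1),np.round(ell[1],1),'px',cc.mean(0).round(1))
    big=max(range(len(cs)),key=lambda k:cv2.contourArea(cs[k])); W=ray(cs[big]); W=W[W[:,0]>c0[0]+.02]
    r=cv2.minAreaRect(W[:,:2].astype(np.float32)*1000); print('far corners mm',np.round(cv2.boxPoints(r),1).tolist(),'ang',r[2],r[1])
E
python3 - <<'E'
from h import *
D=np.load('wrist4.npz'); ci=viewer.camera_info('wrist'); o=ctrl.get_obs()
hole(D['X'],D['img'],D['d'],ci,tuple(o['ee_pos'][:2]))
for p in posts(D['X'],D['img']): print(*p)
E
```

```text
hole [0.6257 0.1254] 0.0073 ellipse mm [625.8 126.1] [12.2 13.1] px [[312.8 142.7]]
far corners mm [[576.2000122070312, 150.8000030517578], [583.0, 90.9000015258789], [643.5999755859375, 97.9000015258789], [636.7999877929688, 157.8000030517578]] ang 6.5464677810668945 (61.00636672973633, 60.28419494628906)
44 [0.6213 0.1267] 0.0038 [0.6209 0.1264 0.0399]
165 [0.5743 0.3108] 0.0092 [0.5754 0.3077 0.0394]
166 [ 0.5761 -0.0906] 0.0097 [ 0.5776 -0.0872  0.0394]
145 [0.4462 0.2965] 0.009 [0.4487 0.2948 0.0393]
129 [ 0.448  -0.1046] 0.0093 [ 0.4498 -0.1023  0.0394]
```

Emit:
carry_out:
  commands: [1,0.2,0,0,0,-0.007,-0.002,1,0.2,0,-2,0,-0.007,-0.002,1,0.2,0,-4.5,0,-0.007,-0.002,1,0.2,0,-7,0,-0.007,-0.002,1,0.2,0,-8.4,0,-0.007,-0.002,1,0.2,0,-8.4,0,-0.007,-0.002,1,0.2,0,-8.4,0,-0.007,-0.002,1,0.2,0,-8.4,0,-0.007,-0.002]

```text
time_s: 11.28
ee_pos: [0.5657, 0.1185, 0.0835]
eef_rot: [-3.137, 0.002, -1.458]
force: [0.5, 0.3, -3.5]
grip_width: 0.0135
```

```bash
python3 - <<'E'
from h import *
o=ctrl.get_obs(); c0=tuple(o['ee_pos'][:2]); print(o['ee_pos'],o['eef_rot'],o['force'],o['grip_width'])
ci=viewer.camera_info('wrist')
img,d,X=cloud('wrist'); np.savez('wrist5.npz',img=img,d=d,X=X)
analyse(X,img,c0); hole(X,img,d,ci,c0)
for p in posts(X,img): print(*p)
cv2.imwrite('pics/w5.png',cv2.resize(img[60:260,210:410],(600,600),interpolation=cv2.INTER_CUBIC))
s,ds,Xs=cloud('scene'); analyse(Xs,s,c0)
E
```

```text
[0.56569344 0.11852057 0.08348205] [-3.13727300e+00  1.81422896e-03 -1.45767349e+00] [ 0.48466114  0.336446   -3.49530442] 0.013454718219342429
plane n [-0.0039 -0.0014  1.    ] e [ 1.     -0.      0.0039] 8729
rect centre(top face) [0.5751 0.1198 0.0788] size [0.1354 0.0585] ang 6.44
block top: h 0.03589238621210702 foot [0.5701 0.1159 0.0788] size [0.0301 0.0521] ang 65.77 1511
hole [0.6285 0.1267] 0.0074 ellipse mm [628.7 126. ] [11.7 13.2] px [[311.5 142.6]]
far corners mm [[579.7000122070312, 150.3000030517578], [586.2999877929688, 91.0], [646.4000244140625, 97.80000305175781], [639.7000122070312, 157.10000610351562]] ang 6.4351348876953125 (60.432273864746094, 59.69187927246094)
84 [0.6254 0.1254] 0.0068 [0.6234 0.1248 0.04  ]
308 [0.5742 0.3102] 0.0094 [0.576  0.3077 0.0392]
287 [ 0.5767 -0.0898] 0.0092 [ 0.5774 -0.0865  0.0394]
plane n [7.0e-04 6.1e-03 1.0e+00] e [ 1.e+00 -0.e+00 -7.e-04] 475
rect centre(top face) [0.5697 0.1235 0.0798] size [0.1497 0.0523] ang 6.46
block top: h 0.03579563736684784 foot [0.573  0.1205 0.0798] size [0.0256 0.0143] ang 14.61 40
```

View pics/w5.png

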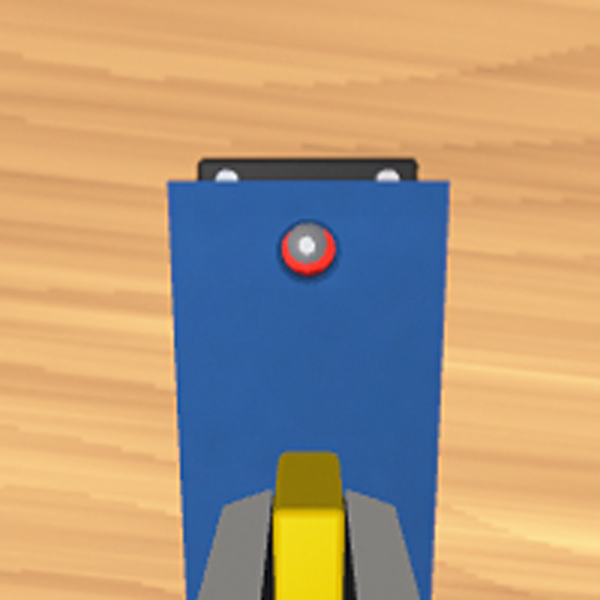

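```bash
python3 - <<'E'
from h import *
D=np.load('wrist5.npz'); X=D['X']; img=D['img']
for v in range(134,150): print(v,[f"{X[v,u,2]*1000:.0f}" for u in range(302,324)])
m=np.zeros((400,640),bool); m[134:150,302:324]=1; z=X[...,2]
g=m&(z>.05)&(z<.0595); print(g.sum(),X[g].mean(0),X[m&(z>.057)&(z<.061)].mean(0))
hsv=cv2.cvtColor(img,cv2.COLOR_BGR2HSV).astype(int); w=m&(hsv[...,1]<90); P=X[w]; P=P[(P[:,2]<.0605)&(P[:,2]>.045)]; print(len(P),P.mean(0),cv2.minEnclosingCircle(P[:,:2].astype(np.float32)))
E
```

```text
134 ['79', '79', '79', '80', '79', '79', '78', '78', '78', '78', 'nan', '54', '79', '79', '79', '78', '79', '78', '78', '79', '80', '79']
135 ['79', '78', '79', '80', '79', '79', '53', '53', '54', '54', '55', '54', '54', '53', '49', '78', '79', '79', '79', '80', '79', '80']
136 ['80', '80', '78', '78', '79', '52', '54', '55', '55', '55', '56', '55', '54', '54', '55', '49', '41', '78', '79', '80', '78', '79']
137 ['79', '79', '78', '77', '39', '54', '55', '55', '57', '57', '56', '57', '56', '56', '54', '53', '41', '39', '79', '79', '79', '81']
138 ['79', '78', '79', '40', '52', '55', '57', '57', '56', '58', '59', '59', '57', '57', '55', '54', '48', '40', '78', '78', '78', '80']
139 ['78', '78', '78', '40', '54', '54', '56', '59', '58', '59', '60', '59', '58', '58', '56', '55', '54', '40', '42', '77', '78', '77']
140 ['80', '78', '40', '41', '55', '55', '58', '58', '59', '59', '58', '60', '59', '57', '56', '56', '54', '41', '40', '40', '78', '79']
141 ['79', '79', '39', '40', '54', '56', '58', '60', '59', '58', '59', '60', '59', '59', '58', '57', '54', '39', '39', '39', '79', '80']
142
[... 571 characters left out ...]
', '41', '39', '40', '53', '54', '55', '56', '56', '53', '53', '39', '40', '40', '40', '39', '76', '78', '79']
147 ['80', '79', '77', '71', '40', '40', '40', '40', '40', '54', '53', '41', '41', '40', '40', '41', '40', '39', '73', '79', '79', '79']
148 ['80', '79', '78', '76', '41', '39', '40', '40', '40', '41', '40', '40', '40', '41', '40', '40', '40', '71', '77', '78', '79', '79']
149 ['79', '77', '79', '78', '75', '41', '39', '39', '40', '40', '39', '40', '42', '39', '40', '40', '71', '75', '79', '80', '78', '79']
129 [0.62832152 0.12622859 0.05606509] [0.62819447 0.1261461  0.05862267]
132 [0.6283358  0.12607935 0.05626265] ((0.6280791163444519, 0.12608173489570618), 0.004886289592832327)
```

Emit:
carry_out:
  commands: [1,0,0,-0.4,0,0.004,0,1,0,0,-0.8,0,0.004,0,1,0,0,-1.2,0,0.004,0,1,0,0,-1.5,0,0.004,0,1,0,0,-1.8,0,0.004,0,1,0,0,-2.1,0,0.004,0,1,0,0,-2.3,0,0.004,0,1,0,0,-2.3,0,0.004,0]

```text
time_s: 12.05
ee_pos: [0.5655, 0.1187, 0.0601]
eef_rot: [3.142, 0.002, -1.457]
force: [-0.6, 0.5, -4.2]
grip_width: 0.0137
```

Emit:
carry_out:
  commands: [1,0,0,-0.2,0,0,0,1,0,0,-0.4,0,0,0,1,0,0,-0.6,0,0,0,1,0,0,-0.75,0,0,0,1,0,0,-0.8,0,0,0,1,0,0,-0.8,0,0,0]

```text
time_s: 12.55
ee_pos: [0.5657, 0.1187, 0.0528]
eef_rot: [-3.141, 0.002, -1.457]
force: [-2.6, -0.6, 3.8]
grip_width: 0.0139
```

```bash
python3 - <<'E'
from h import *
o=ctrl.get_obs(); c0=tuple(o['ee_pos'][:2]); print(o['ee_pos'],o['eef_rot'],o['force'],o['moment'])
img,d,X=cloud('wrist'); analyse(X,img,c0)
E
```

```text
[0.5656879  0.11871336 0.05275224] [-3.14094549e+00  2.22044065e-03 -1.45736827e+00] [-2.61612586 -0.58163341  3.8069918 ] [-0.11662044  0.5085587  -0.00620766]
plane n [ 8.0e-04 -1.2e-03  1.0e+00] e [ 1.e+00  0.e+00 -8.e-04] 8703
rect centre(top face) [0.5753 0.12   0.048 ] size [0.1351 0.0586] ang 6.46
block top: h 0.03581143138585658 foot [0.5713 0.1187 0.048 ] size [0.0536 0.016 ] ang 8.24 1464
```

Emit:
carry_out:
  commands: [0.1,0,0,0,0,0,0,0.1,0,0,0,0,0,0,0.1,0,0,0,0,0,0,0.1,0,0,0,0,0,0,0.1,0,0,1,0,0,0,0.1,0,0,3,0,0,0,0.1,0,0,6,0,0,0,0.1,0,0,10,0,0,0,0.1,0,0,14,0,0,0,0.1,-4,0,15,0,0,0,0.1,-8,0,15,0,0,0,0.1,-8,0,15,0,0,0]

```text
time_s: 13.6
ee_pos: [0.4803, 0.1187, 0.2032]
eef_rot: [3.14, 0.002, -1.457]
force: [-0.0, 0.1, 0.1]
grip_width: 0.0422
```

```bash
python3 - <<'E'
from h import *
o=ctrl.get_obs(); c0=(.5638,.1185); print(o['ee_pos'],o['force'],o['grip_width'])
ci=viewer.camera_info('wrist')
img,d,X=cloud('wrist'); analyse(X,img,c0)
s,ds,Xs=cloud('scene'); analyse(Xs,s,c0)
cv2.imwrite('pics/w6.png',img)
for t in ['gearmotor','terminal','relay']:
    for r in nets.silhouettes('scene',t)[:1]: print(t,np.nanmedian(Xs[r['region']],0).round(3))
E
```

```text
[0.48028448 0.11866565 0.2032316 ] [-0.04596716  0.08532169  0.1341408 ] 0.04223956494342484
plane n [-1.1e-03  4.0e-04  1.0e+00] e [1.     0.     0.0011] 5862
rect centre(top face) [0.5644 0.1187 0.048 ] size [0.1569 0.0571] ang 6.54
block top: h 0.03590452085462842 foot [0.5269 0.1245 0.048 ] size [0.1089 0.044 ] ang 7.94 510
plane n [-0.0016  0.0418  0.9991] e [1.0e+00 1.0e-04 1.6e-03] 491
rect centre(top face) [0.5686 0.1238 0.0478] size [0.1564 0.055 ] ang 6.31
block top: h 0.03619052322200589 foot [0.5469 0.1166 0.0481] size [0.0789 0.013 ] ang 8.08 69
gearmotor [0.793 0.21  0.032]
terminal [0.774 0.027 0.023]
relay [ 0.778 -0.251  0.029]
```

View pics/w6.png

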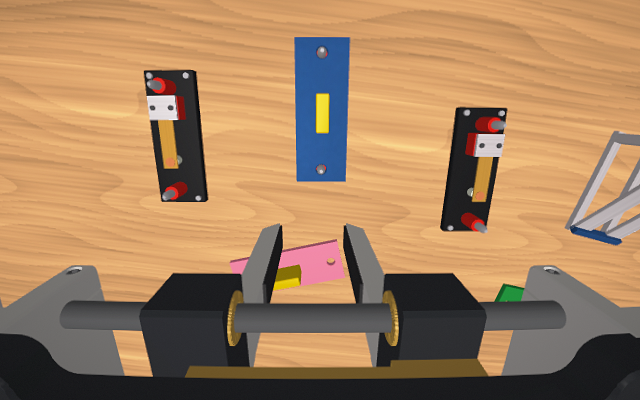

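The plate lies level with both pins showing through its holes, at (322,52) and (321,170). Its top face is at z = 0.048, so it is home, and the gripper is clear of everything.

```bash
python3 -c "
from h import *
print(ticket.hand_in())"
```

```text
the job is handed in; nothing more can be done
None
```

The blue top plate is fully home on the middle unit, the one near (0.563, 0.118), and released; I handed the job in at about 14 s of the 64 s.

- **Finding the sound finger:** At about the same depth, the middle finger pushed back with 8.7 N and the right-hand one with 3.6 N. I pressed both down to their stops. I did not press the left finger, because the middle reading was already far above anything a soft finger gives. So the choice rests on two fingers pressed and on only one being sound.
- **Placing the plate:** I picked it up by the yellow grip block, levelled it and lined up its far hole with the pin to within about 0.5 mm. I then lowered it until the upward force showed it was seated, and let go.
- **Last checks:**
  - By the wrist camera, the plate is level to about 0.001 rad, and its top face is at 48.0 mm, which puts the underside at 40 mm. It is centred within about 1 mm and in line within about 0.1 degrees.
  - Both pins show through the holes.
  - The gearmotor and terminal block are within about 1 mm of where they started. I had no good starting view of the relay from that camera, so its reading fits only roughly; the arm never went near it.
- **Disagreement:** The scene camera put the plate's centre about 5 mm off and the plate about 2.4 degrees out of level. I put this down to its coarse, distant view, because both pins are through the holes.

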